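# Slide the honey jar and sugar bowl home in the condiment stand

## Task

Tidy the breakfast corner: slide the honey jar along the worktop into the left bay of the wooden condiment stand and the sugar bowl into the right bay (left and right as seen from the robot), each fully home against the back rail and upright. Only push them gently with the fingers; do not grip them or lift them off the worktop. Leave the tumbler, the candle and the teacup where they stand, and take the hand away at the end.

Things in the scene. Friction and masses are not known exactly. Their poses are not given: they have to be found in the camera images.
- honey: Honey jar: closed round glass jar with a lid, 58 mm across, 68 mm high, 0.15 to 0.31 kg; taller than the sugar bowl. Loose, slides on the worktop under a few newtons. Origin: centre of its underside; z up its axis. Starts well to the left or well to the right of the space in front of the stand, with the sugar bowl on the other side.
- bowl: Sugar bowl: low open white round bowl, widest (67 mm) at 20 to 40 mm height, foot 56 mm across, 40 mm high, 0.1 to 0.2 kg, no lid. Loose, slides on the worktop under a few newtons. Origin: centre of its underside; z up its axis.
- stand: Condiment stand, fixed to the worktop: wooden frame without a floor. Back rail 224 mm long, 16 thick, 42 high, brass rod above it (top at 60 mm). Three fins, 12 mm thick, 28 high, run 45 mm from the rail towards the robot and bound two bays, each 94 mm wide, open at the front. Origin: worktop level, middle of the rail's front face; x into the rail, y left along it, z up.
- bay_left (a point): Left bay, for the honey jar: point at worktop level on the rail's front face, midway between the bay's fins. Axes as the stand's: x points into the rail (the direction to push; away from the robot, up to 0.18 rad off). A thing that is home touches the rail: its centre is then its own radius before this point along -x.
- bay_right (a point): Right bay, for the sugar bowl: the same kind of point and axes, 106 mm to the right of bay_left along the rail.
- tumbler: Bystander: glass tumbler in a rattan sleeve, 84 mm across, 142 mm high, loose, behind and to the left of the stand. Origin: centre of its underside.
- candle: Bystander: candle in a glass, 76 mm across, 90 mm high, loose, to the right of the stand. Origin: centre of its underside.
- cup: Bystander: white teacup with a handle, 122 mm long over the handle, 91 mm across, 72 mm high, loose, far left on the worktop. Origin: at its underside, within its foot.

How it is judged:
By the outcome, as a careful person would: the job done as asked, in the order asked, and still so for the second after the job is handed in, with the robot touching nothing.
It also fails if it takes over 72 s, if anything falls off the work surface, if the arm or the gripper's body presses on something with over 40 N, if the wrist force passes 120 N, or if a joint passes its speed limit or range.

## Robot

A 6-joint arm with a two-finger parallel gripper is mounted at the origin on a cart in front of the work surface, level with it; the furniture and walls round the work are solid. World frame = base frame: x ahead of the robot, y to its left, z up, the work surface at z = 0. Lengths are in m, angles in rad, forces in N, time in s.
With the tool pointing down it reaches from about 0.3 to 0.875 m from the base axis. Payload 6.4 kg.
Tool frame: the origin (TCP) lies midway between the tips of the shut fingers; the grasp point (between the pads) lies 19 mm behind it (ctrl.tcp_to_grasp is the distance from the TCP to the grasp point, in m); z points along the fingers, y is the direction in which the jaws open and shut (so a half turn about z gives the same grasp; the last joint's range is limited). The gripper opens to 85 mm and grips with 20 to 120 N. Pads are 22 mm wide; open, the fingers measure 114 mm over their backs; the gripper's body (76 mm by 85 mm) begins 54 mm behind the grasp point. The pads swing forward as they close: fully open they stand 13 mm farther back than shut.
Start: joints at [0.895, 0.181, 1.607, -0, 1.354, -0.206], TCP at [0.26, 0.513, 0.231] pointing down, gripper open.
Joint ranges: [-2.99, 2.99], [-0.89, 2.07], [0.3, 2.58], [-1.14, 4.28], [0, 2.63], [-3.12, 3.12]. Speed limits (rad/s): [2.57, 2.57, 3.01, 3.14, 3.14, 3.14].

## Interface

Orientations are given as a unit quaternion [w, x, y, z].
In Python, from bench import monitor, imaging, order, spotter, ctrl gives the robot as it stands.
- The arm moves only by the shell command python3 -m pendant 'ROWS'. ROWS is JSON, a list that holds one entry, the list of rows, each a list of 5 numbers: the shift along the world's x, y, z in mm, then the turn about the world's z in degrees, then the finger opening in mm, from 0 to 85.4. A call has 1 to 8 rows; each row shifts and turns the commanded pose from where the row before left it; what a row does not reach is not made up. A row lasts 1/8 s, in which the tool goes at most 62.5 mm and 10.7 degrees, less where a joint would pass 70% of its speed; a pose out of reach is approached as far as the arm can. A call with a gripper value outside its range is refused whole. The fingers move at their own pace and stop on an object; the grip force is fixed at half the most. Time passes only in rows, so rows that do not move let the fingers close. It gives the time, the measured TCP pose, the force and the opening at its end, in the units of the state.
- monitor.get_obs(): the state, without advancing time (a new reading comes with each control period).
- imaging.camera(name): name is "scene" or "side" or "wrist"; returns a dict with "img" (400x640x3 uint8, red, green, blue), "vfov" (degrees; the focal length in pixels is half the picture's height over the tangent of half this angle, whatever the lens; pixels are square), "cx", "cy" (the principal point, pixels), "origin" and "orientation" of the camera in the world. Camera axes: x right, y down, z forward; pixel columns grow to the right and rows downward; lengths in m; the calibration is good to about 2 mm. A picture is of the moment at which its call begins. There is no depth.
- order.hand_in(): hands the job in, once; it reports no verdict.
Trained networks look in the newest picture that a camera, given by its name, has taken for a name from the list of things; names that differ only in an ending like _2 or _b are one class to them, and where a whole thing is asked for, a point or a joint stands for the part that bears it (a point fixed in the world has none). Each returns a list of dicts, best first, with "confidence" (0 to 1); they miss things now and then, are a little off and sometimes report something else, mostly with a low value. They report only what shows in the picture. A call takes as long as a camera call.
- spotter.recognise(camera, thing): "at" ([x, y, z] in m, in the coordinates of the camera as it stood for that picture, good to about 4 mm: the middle of the surface that is visible of it).
- spotter.tip_of(camera, thing): "at" ([x, y, z] in m, in the coordinates of the camera as it stood for that picture, good to about 4 mm: a listed point, or the origin of a listed thing).
The state is a dict: "time_s": time; "q": joint angles; "dq": joint speeds; "joint_efforts": joint torques, N m; "eef_pos": TCP position; "eef_rot": TCP orientation; "wrist_force": force on the tool from outside, world axes, zero at the start; "torque": the same for the moment, N m; "opening": opening from 0.0 (shut) to 1.0 (fully open).
Only numpy, scipy, OpenCV 4.12 (cv2) and the standard library are available. Lean on these libraries where they do the work, as an engineer would, in place of code of your own. Each camera call takes 0.05 s, during which the arm holds its last target. There are 200 camera calls.

## Working session

There is one attempt and no reset: what is moved stays moved. The work goes in short steps, Python scripts to look and compute and a shell command to move; the robot and the scene stay as the last step left them, time stands still between calls to the robot, and variables do not carry over. Pictures are saved under pics/ and viewed, about 8 in all and at most 12, crops included, and the job is handed in when it is done.

```bash
mkdir -p pics
cat > h.py <<'E'
import numpy as np, cv2
from scipy.spatial.transform import Rotation as R
from bench import monitor, imaging, order, spotter, ctrl
def w(c,p):
    q=c["orientation"]; return R.from_quat([q[1],q[2],q[3],q[0]]).apply(p)+np.array(c["origin"])
def pix(c,P):
    q=c["orientation"]; p=R.from_quat([q[1],q[2],q[3],q[0]]).inv().apply(np.array(P)-c["origin"])
    f=200/np.tan(np.radians(c["vfov"])/2); return [c["cx"]+f*p[0]/p[2],c["cy"]+f*p[1]/p[2]]
def look(cam,things,name=None):
    c=imaging.camera(cam); im=cv2.cvtColor(c["img"],cv2.COLOR_RGB2BGR)
    if name: cv2.imwrite(f"pics/{name}.png",im)
    for t in things:
        for r in spotter.tip_of(cam,t)[:2]:
            P=w(c,r["at"]); print(cam,t,round(r["confidence"],2),np.round(P*1000).astype(int),np.round(pix(c,P)).astype(int))
    return c
E
python3 - <<'E'
from h import *
T=["honey","bowl","stand","bay_left","bay_right","tumbler","candle","cup"]
look("scene",T,"s1"); look("side",T,"d1")
o=monitor.get_obs(); print(o["eef_pos"],o["eef_rot"],o["time_s"],o["opening"])
E
```

```text
scene honey 0.98 [456 360   0] [314 242]
scene bowl 0.67 [ 446 -135   -1] [393 181]
scene stand 0.93 [576 100  -5] [327 198]
scene bay_left 0.67 [577 152  -1] [318 203]
scene bay_right 0.69 [576  47   0] [336 191]
scene tumbler 0.87 [593 415   1] [261 237]
scene candle 0.71 [ 601 -120   -2] [353 175]
scene cup 0.58 [511 552  -1] [249 273]
side honey 0.85 [457 371   2] [298 253]
side bowl 0.45 [ 442 -136   -1] [388 149]
side stand 0.72 [574 101  -1] [317 177]
side bay_left 0.77 [575 154  -1] [307 187]
side bay_right 0.58 [577  50   0] [325 166]
side tumbler 0.58 [599 412   0] [251 240]
side candle 0.93 [ 598 -116    4] [346 133]
side cup 0.78 [507 548  -2] [246 290]
[0.26032162 0.51274276 0.23131882] [1.32543337e-05 2.32754556e-01 9.72535509e-01 3.41593471e-05] 0.9 0.9984539663653131
```

```bash
python3 -c "
import cv2
a=cv2.imread('pics/s1.png');b=cv2.imread('pics/d1.png')
cv2.imwrite('pics/c1.png',cv2.resize(cv2.vconcat([a[130:300,210:430],b[110:310,210:430]]),None,fx=1.6*1,fy=1.6))"
```

```text
(no output)
```

View pics/s1.png

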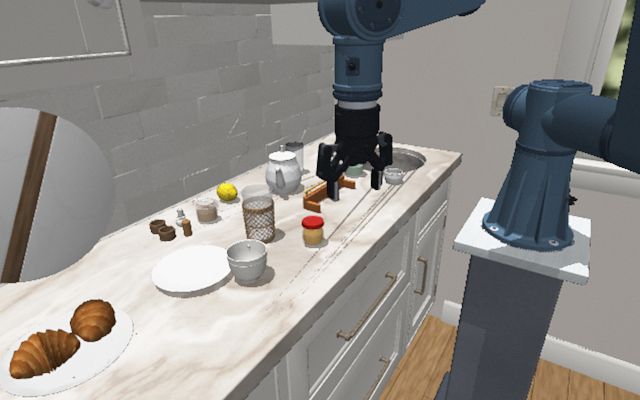

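View pics/c1.png

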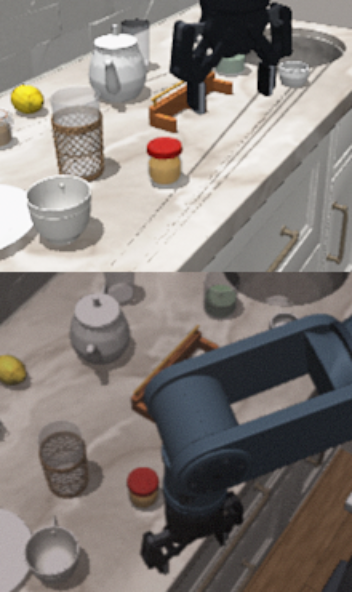

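The honey jar stands at scene pixel (314,242), left of the stand. The bowl is at (393,176), on the right near the sink, and the stand is behind the gripper at (330,195). The networks agree with the picture. Next I'll move the hand over the middle for a wrist look.

```bash
python3 -m pendant '[[[23,-52,12,-10.5,40],[23,-52,12,-10.5,40],[23,-52,12,-10.5,40],[23,-52,12,-10.5,40],[23,-52,12,-10.5,40],[23,-52,12,-10.5,40],[0,0,0,0,40]]]'
python3 - <<'E'
from h import *
T=["honey","bowl","stand","bay_left","bay_right","candle"]
look("wrist",T,"w1"); look("side",["honey","bowl","stand","bay_left","bay_right"])
E
```

```text
time_s: 1.78
eef_pos: [0.4003, 0.1977, 0.3045]
eef_rot: [0.001, 0.709, 0.705, 0.001]
wrist_force: [-0.5, 0.1, -0.6]
opening: 0.466
wrist honey 0.96 [456 369  -2] [366  -2]
wrist bowl 0.59 [ 447 -134   -4] [347 358]
wrist stand 0.75 [576 102  -1] [446 219]
wrist bay_left 0.97 [580 153   1] [454 183]
wrist bay_right 0.64 [573  51  -2] [440 253]
side honey 0.73 [455 370  -1] [299 253]
side honey 0.72 [511 548  -3] [245 290]
side stand 0.65 [576 101   2] [316 176]
side bay_left 0.86 [574 153  -2] [308 187]
side bay_right 0.82 [575  51  -2] [325 167]
```

View pics/w1.png

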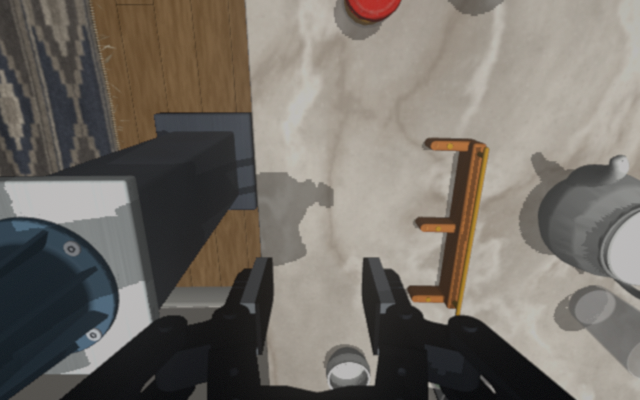

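Wrist view: the fin tips are at about (426,145), (416,224) and (409,293), so the stand is turned slightly, with its left end farther away. The honey lid is at (374,5) and the bowl at (348,370). I'll get the yaw from these pixels.

Run:
```python
from h import *
c=imaging.camera("wrist"); f=200/np.tan(np.radians(c["vfov"])/2)
def bp(u,v,z):
    o=np.array(c["origin"]); d=w(c,[(u-c["cx"])/f,(v-c["cy"])/f,1])-o
    return np.round((o+d*(z-o[2])/d[2])*1000,1)
for p in [(426,145),(416,224),(409,294)]: print(p,bp(*p,.028))
for p in [(489,148),(459,313)]: print("rod",p,bp(*p,.06))
for p in [(485,152),(456,306)]: print("railtop",p,bp(*p,.042))
print(c["origin"])
```

```text
(426, 145) [526.5 213.2  28. ]
(416, 224) [524.  112.5  28. ]
(409, 294) [524.    9.4  28. ]
rod (489, 148) [585.9 215.6  60. ]
rod (459, 313) [581.1   2.3  60. ]
railtop (485, 152) [590.8 207.8  42. ]
railtop (456, 306) [5.842e+02 2.000e-01 4.200e+01]
[0.3978815  0.28375765 0.44606296]
```

Run:
```python
from h import *
c=imaging.camera("wrist"); im=cv2.cvtColor(c["img"],cv2.COLOR_RGB2BGR)
S=5; im=cv2.resize(im[125:325,390:510],None,fx=S*.58*1,fy=S*.58,interpolation=cv2.INTER_CUBIC); S=S*.58
def draw(x0,y0,yaw,col):
    X=np.array([np.cos(yaw),np.sin(yaw)]);Y=np.array([-X[1],X[0]])
    for k in (-106,0,106):
        q=[]
        for a,b in [(0,-6),(-45,-6),(-45,6),(0,6)]:
            p=np.array([x0,y0])+a*X+(k+b)*Y
            u=pix(c,[p[0]/1e3,p[1]/1e3,.028]); q.append([(u[0]-390)*S,(u[1]-125)*S])
        cv2.polylines(im,[np.int32(q)],False,col,1)
draw(576,101,-.02,(255,0,0)); cv2.imwrite("pics/o1.png",im)
```

```text
(no output)
```

View pics/o1.png

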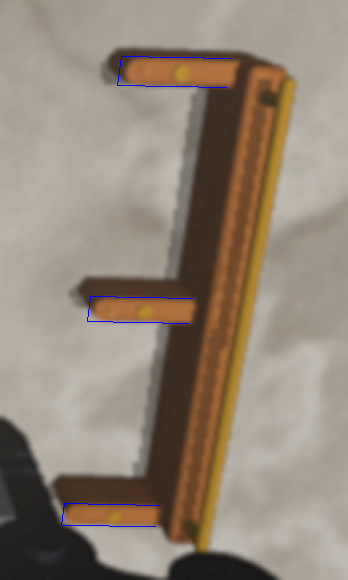

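The overlay matches the stand: origin (576,101), yaw about -0.02. Next the hand goes behind the honey jar, on its left, with the jaws across the push direction.

```bash
python3 -m pendant '[[[11,46,-30,0,40],[11,46,-30,0,40],[11,46,-30,0,40],[11,46,-30,0,40],[12,46,-30,0,40],[0,0,-50,0,40],[0,0,-50,0,40],[0,0,-42,0,40]]]'; python3 -m pendant '[[[0,0,0,0,40]]]'
python3 - <<'E'
from h import *
look("wrist",["honey"],"w2"); look("side",["honey"])
E
```

```text
time_s: 3.52
eef_pos: [0.4536, 0.4304, 0.0089]
eef_rot: [-0.0, 0.707, 0.708, -0.001]
wrist_force: [0.1, 0.4, 0.1]
opening: 0.47
time_s: 3.65
eef_pos: [0.4513, 0.4287, 0.0072]
eef_rot: [-0.001, 0.707, 0.708, -0.004]
wrist_force: [-0.4, 0.6, 0.4]
opening: 0.464
wrist honey 0.79 [453 369   1] [320 366]
side honey 0.8 [454 367   2] [299 252]
```

View pics/w2.png

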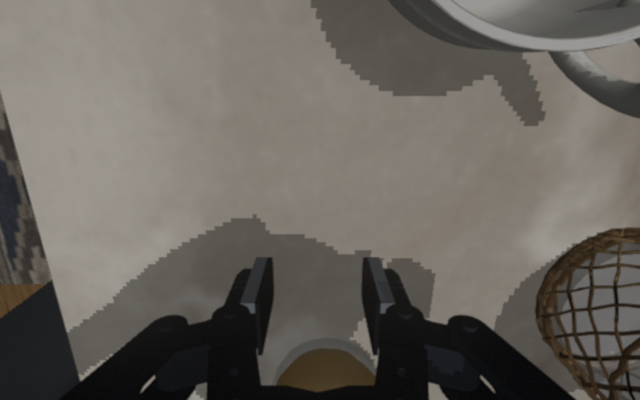

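Wrist view: the jar's base at about (325,370) is centred between the fingers, so the hand is aligned. I'll push it toward -y.

```bash
python3 -m pendant '[[[0,-10,2,0,40],[0,-10,0,0,40],[0,-8,0,0,40],[0,-10,0,0,40],[0,-11,0,0,40],[0,-11,0,0,40],[0,-11,0,0,40],[0,-11,0,0,40]]]'
python3 - <<'E'
from h import *
look("wrist",["honey"]); look("scene",["honey"]); look("side",["honey"])
E
```

```text
time_s: 4.85
eef_pos: [0.4543, 0.3481, 0.0134]
eef_rot: [-0.0, 0.707, 0.708, 0.0]
wrist_force: [-0.1, 2.6, 2.3]
opening: 0.469
wrist honey 0.62 [450 321   0] [308 306]
scene honey 0.51 [456 317   2] [323 235]
scene honey 0.26 [576  48  -2] [335 192]
side honey 0.47 [449 322   1] [310 243]
```

```bash
python3 -m pendant '[[[0,-11,0,0,40],[0,-11,0,0,40],[0,-11,0,0,40],[0,-11,0,0,40],[0,-11,0,0,40],[0,-11,0,0,40],[0,-11,0,0,40],[0,-11,0,0,40]]]';python3 -m pendant '[[[0,-11,0,0,40],[0,-11,0,0,40],[0,-11,0,0,40],[0,-11,0,0,40],[0,-11,0,0,40],[0,-10,0,0,40],[0,-6,0,0,40],[0,0,0,0,40]]]'
python3 - <<'E'
from h import *
look("wrist",["honey"],"w3"); look("scene",["honey"],"s3"); look("side",["honey"])
E
```

```text
time_s: 6.15
eef_pos: [0.4543, 0.26, 0.0133]
eef_rot: [0.0, 0.707, 0.708, 0.0]
wrist_force: [0.8, 1.0, 1.5]
opening: 0.464
time_s: 7.15
eef_pos: [0.4542, 0.1892, 0.0132]
eef_rot: [-0.0, 0.707, 0.707, -0.0]
wrist_force: [0.6, 1.4, 0.5]
opening: 0.467
wrist honey 0.58 [452 164  -2] [314 301]
scene honey 0.7 [454 158  -1] [352 213]
side honey 0.47 [450 164   3] [338 206]
```

View pics/w3.png

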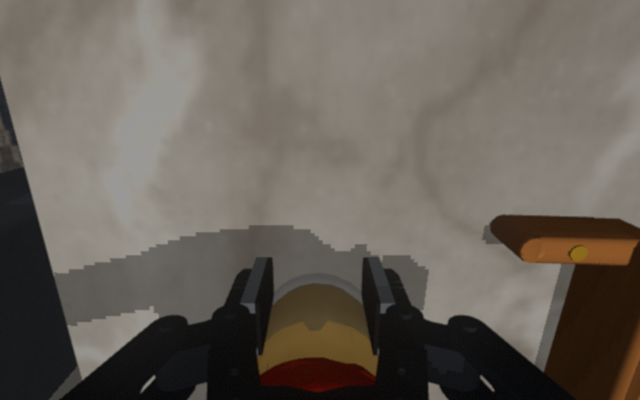

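The jar is upright at about (452,163). One more small push, then I'll retreat, lift, turn 90° and come down on the robot's side of it.

```bash
python3 -m pendant '[[[0,-3,0,0,40],[0,-3,0,0,40],[0,0,0,0,40],[0,10,0,0,40],[0,25,0,0,40],[0,10,50,0,40],[0,0,60,0,40],[-16,-10,0,10,40]]]'; python3 -m pendant '[[[-16,-15,0,10,40],[-16,-15,0,10,40],[-16,-15,0,10,40],[0,-12,0,10,40],[0,0,0,10,40],[0,0,-10,10,40],[0,0,-50,10,40],[0,0,-52,10,40]]]'; python3 -m pendant '[[[0,0,0,0,40]]]'
python3 - <<'E'
from h import *
look("wrist",["honey","bay_left"],"w4"); look("scene",["honey"]); look("side",["honey","bay_left"])
E
```

```text
time_s: 8.45
eef_pos: [0.4425, 0.2205, 0.1286]
eef_rot: [0.003, 0.64, 0.768, 0.004]
wrist_force: [0.2, -0.3, -0.1]
opening: 0.466
time_s: 9.45
eef_pos: [0.3914, 0.1622, 0.0108]
eef_rot: [0.002, -0.004, 1.0, 0.0]
wrist_force: [0.2, 0.1, -1.4]
opening: 0.469
time_s: 9.57
eef_pos: [0.3858, 0.1615, 0.0078]
eef_rot: [-0.005, -0.0, 1.0, -0.001]
wrist_force: [-0.5, -0.2, 0.1]
opening: 0.468
wrist honey 0.81 [451 157  -2] [309 372]
scene honey 0.66 [457 153  -1] [351 212]
side honey 0.9 [452 161  -1] [338 206]
side bay_left 0.59 [576 154   0] [307 187]
```

View pics/w4.png

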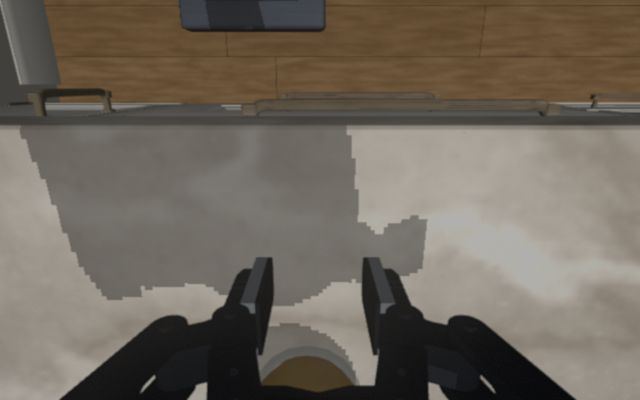

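The jar's base at (308,370) is about 4 mm to the hand's -y side, which is fine. I'll push it in toward +x.

```bash
python3 -m pendant '[[[8,-4,3,0,40],[10,0,2,0,40],[9,0,0,0,40],[8,0,0,0,40],[10,0,0,0,40],[11,0,0,0,40],[11,-1,0,0,40],[11,-1,0,0,40]]]';python3 -m pendant '[[[11,-1,0,0,40],[11,0,0,0,40],[9,0,0,0,40],[6,0,0,0,40],[0,0,0,0,40]]]'
python3 - <<'E'
from h import *
look("wrist",["honey"]); look("scene",["honey"]); look("side",["honey","bay_left"])
E
```

```text
time_s: 10.98
eef_pos: [0.4691, 0.1557, 0.0162]
eef_rot: [-0.0, -0.001, 1.0, -0.0]
wrist_force: [-1.4, 0.1, 0.7]
opening: 0.466
time_s: 11.6
eef_pos: [0.5058, 0.1547, 0.0163]
eef_rot: [0.0, -0.001, 1.0, 0.0]
wrist_force: [-0.8, 0.8, 0.2]
opening: 0.468
wrist honey 0.57 [533 156  -1] [319 301]
side honey 0.48 [532 157   1] [318 193]
side bay_left 0.86 [575 149  -1] [308 186]
```

Tool at 506 and jar at about 533, with roughly 14 mm to go. I'll creep until the force rises.

```bash
python3 -m pendant '[[[4,0,0,0,40],[3,0,0,0,40],[2,0,0,0,40],[1,0,0,0,40]]]';python3 -m pendant '[[[1,0,0,0,40],[1,0,0,0,40]]]';python3 -m pendant '[[[1,0,0,0,40],[1,0,0,0,40]]]'
```

```text
time_s: 12.45
eef_pos: [0.5154, 0.1547, 0.0163]
eef_rot: [-0.0, -0.001, 1.0, -0.0]
wrist_force: [-0.8, -0.9, 0.7]
opening: 0.471
time_s: 12.7
eef_pos: [0.5173, 0.1547, 0.0163]
eef_rot: [-0.0, -0.001, 1.0, -0.0]
wrist_force: [-1.0, -0.5, 0.6]
opening: 0.469
time_s: 12.95
eef_pos: [0.5193, 0.1547, 0.0163]
eef_rot: [-0.0, -0.001, 1.0, 0.0]
wrist_force: [-1.3, -0.2, 1.0]
opening: 0.473
```

```bash
for i in 1; do python3 -m pendant '[[[1,0,0,0,40],[1,0,0,0,40]]]'; done; python3 -m pendant '[[[1,0,0,0,40],[1,0,0,0,40]]]'
python3 - <<'E'
from h import *
look("wrist",["honey"]);look("scene",["honey"]); look("side",["honey"])
E
```

```text
time_s: 13.2
eef_pos: [0.5204, 0.1547, 0.0161]
eef_rot: [-0.001, -0.001, 1.0, -0.0]
wrist_force: [-5.8, -0.4, 3.0]
opening: 0.468
time_s: 13.45
eef_pos: [0.5206, 0.1547, 0.0157]
eef_rot: [-0.003, -0.001, 1.0, -0.0]
wrist_force: [-13.0, -1.3, 9.3]
opening: 0.47
wrist honey 0.91 [548 154   1] [316 305]
side honey 0.5 [547 157   2] [314 191]
```

The jar is home: 13 N, centre at 548. I'll retreat, lift and cross to the right of the bowl.

```bash
python3 -m pendant '[[[-5,0,0,0,40],[-10,0,0,0,40],[-25,0,0,0,40],[-25,0,10,0,40],[0,0,55,0,40],[0,-10,55,-10,40],[0,-40,0,-10,40],[0,-40,0,-10,40]]]'; python3 -m pendant '[[[0,-40,0,-10,40],[0,-40,0,-10,40],[0,-40,0,-10,40],[-2,-40,0,-10,40],[-3,-40,0,-10,40],[-3,-40,0,-10,40],[0,-30,0,0,40],[0,0,0,0,40]]]'
python3 - <<'E'
from h import *
look("wrist",["bowl","candle"],"w5"); look("scene",["bowl","honey"]); look("side",["bowl","honey"])
print(monitor.get_obs()["eef_pos"])
E
```

```text
time_s: 14.75
eef_pos: [0.4589, 0.064, 0.1376]
eef_rot: [0.002, 0.26, 0.966, 0.0]
wrist_force: [0.1, -0.3, 0.4]
opening: 0.469
time_s: 15.75
eef_pos: [0.4503, -0.2073, 0.1366]
eef_rot: [0.001, 0.708, 0.707, -0.0]
wrist_force: [0.1, 0.1, 0.4]
opening: 0.468
wrist bowl 0.65 [ 445 -135   -3] [310  95]
wrist candle 0.56 [ 599 -125    2] [517  82]
scene bowl 0.47 [ 447 -133    0] [392 181]
scene honey 0.68 [548 152   0] [326 205]
scene honey 0.26 [511 549  -1] [250 273]
side bowl 0.56 [ 440 -135   -1] [388 150]
side honey 0.84 [547 155   1] [314 191]
[ 0.45042563 -0.20465446  0.13633889]
```

View pics/w5.png

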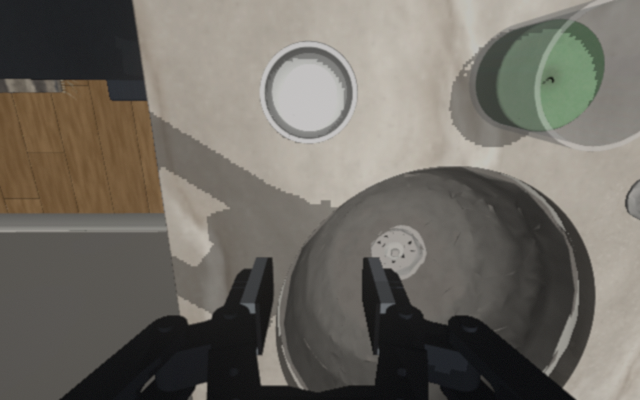

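Wrist view: the bowl is at (309,92), the candle at (545,75), and the sink rim begins near row 225, about y = -0.225. The descent at y = -0.19 stays clear of it.

```bash
python3 -m pendant '[[[-5,15,0,0,40],[0,0,-40,0,40],[0,0,-45,0,40],[0,0,-37,0,40],[0,0,0,0,40]]]'; python3 -m pendant '[[[0,8,0,0,40],[0,7,0,0,40],[0,6,0,0,40],[0,8,0,0,40],[0,10,0,0,40],[0,11,0,0,40],[0,11,0,0,40],[0,11,0,0,40]]]'
python3 - <<'E'
from h import *
look("wrist",["bowl"],"w6"); look("scene",["bowl"]); look("side",["bowl"])
E
```

```text
time_s: 16.82
eef_pos: [0.4427, -0.1876, 0.0119]
eef_rot: [-0.004, 0.706, 0.708, -0.0]
wrist_force: [-0.4, 0.3, 0.5]
opening: 0.475
time_s: 17.82
eef_pos: [0.4453, -0.1175, 0.0143]
eef_rot: [0.0, 0.707, 0.708, -0.0]
wrist_force: [0.2, -2.3, 2.1]
opening: 0.471
wrist bowl 0.69 [446 -82  -2] [318 189]
scene bowl 0.71 [448 -83   2] [386 185]
side bowl 0.52 [442 -84   2] [380 158]
```

View pics/w6.png

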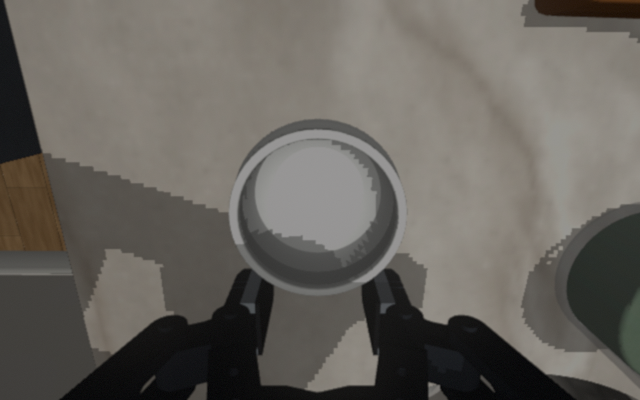

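The bowl sits cradled and upright at (318,205). I'll continue toward +y.

```bash
python3 -m pendant '[[[0,11,0,0,40],[0,11,0,0,40],[0,11,0,0,40],[0,11,0,0,40],[0,11,0,0,40],[0,11,0,0,40],[0,11,0,0,40],[0,11,0,0,40]]]';python3 -m pendant '[[[0,11,0,0,40],[0,11,0,0,40],[0,10,0,0,40],[0,7,0,0,40],[0,4,0,0,40],[0,0,0,0,40]]]'
python3 - <<'E'
from h import *
look("wrist",["bowl"]); look("scene",["bowl"]); look("side",["bowl"])
E
```

```text
time_s: 19.12
eef_pos: [0.4453, -0.0295, 0.0143]
eef_rot: [-0.0, 0.707, 0.708, 0.0]
wrist_force: [0.4, -1.1, -0.6]
opening: 0.467
time_s: 19.88
eef_pos: [0.4453, 0.013, 0.0143]
eef_rot: [-0.0, 0.706, 0.708, 0.0]
wrist_force: [-0.2, 0.5, 0.4]
opening: 0.467
wrist bowl 0.67 [445  46  -3] [317 191]
scene bowl 0.77 [449  44  -1] [370 199]
side bowl 0.65 [444  44  -1] [360 183]
```

```bash
python3 -m pendant '[[[0,2,0,0,40],[0,2,0,0,40],[0,0,0,0,40],[0,-10,0,0,40],[0,-25,0,0,40],[0,-5,50,0,40],[0,0,50,0,40],[-16,10,0,10,40]]]'; python3 -m pendant '[[[-16,15,0,10,40],[-16,15,0,10,40],[-12,15,0,10,40],[0,15,0,10,40],[0,3,0,10,40],[0,0,-10,10,40],[0,0,-45,10,40],[0,0,-48,10,40]]]'; python3 -m pendant '[[[0,0,0,0,40]]]'
python3 - <<'E'
from h import *
look("wrist",["bowl","bay_right"],"w7"); look("scene",["bowl"]); look("side",["bowl","bay_right"])
E
```

```text
time_s: 21.18
eef_pos: [0.4331, -0.0154, 0.1186]
eef_rot: [0.004, 0.641, 0.767, 0.002]
wrist_force: [0.2, -0.1, 0.1]
opening: 0.473
time_s: 22.18
eef_pos: [0.3866, 0.0491, 0.011]
eef_rot: [0.002, -0.004, 1.0, -0.0]
wrist_force: [0.7, -0.5, -0.2]
opening: 0.469
time_s: 22.3
eef_pos: [0.3814, 0.05, 0.0084]
eef_rot: [-0.005, 0.0, 1.0, 0.001]
wrist_force: [-1.0, -0.8, -0.3]
opening: 0.471
wrist bowl 0.66 [448  50   1] [316 377]
scene bowl 0.76 [447  52   6] [369 199]
side bowl 0.62 [442  52  -1] [359 185]
side bay_right 0.56 [577  50  -2] [325 167]
side bay_right 0.16 [444  51  -3] [359 185]
```

View pics/w7.png

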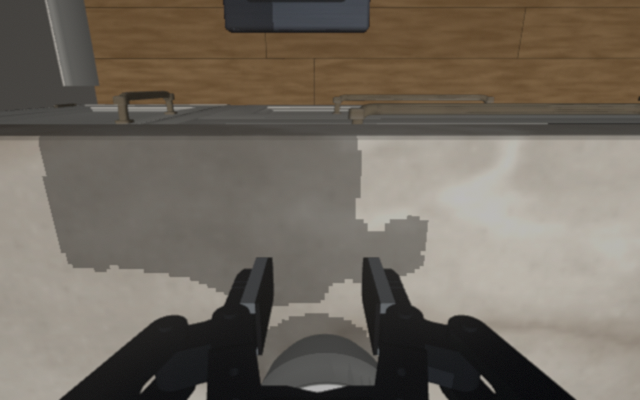

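The bowl, at (320,375), is centred on the fingers. I'll push it in toward +x.

```bash
python3 -m pendant '[[[8,0,3,0,40],[8,0,2,0,40],[8,0,0,0,40],[8,0,0,0,40],[10,0,0,0,40],[11,0,0,0,40],[11,-1,0,0,40],[11,0,0,0,40]]]';python3 -m pendant '[[[11,-1,0,0,40],[11,0,0,0,40],[9,0,0,0,40],[5,0,0,0,40],[0,0,0,0,40]]]'
python3 - <<'E'
from h import *
look("wrist",["bowl"]); look("side",["bowl","honey"])
E
```

```text
time_s: 23.7
eef_pos: [0.4612, 0.0486, 0.0163]
eef_rot: [0.0, -0.001, 1.0, -0.0]
wrist_force: [-0.5, -0.4, -0.4]
opening: 0.467
time_s: 24.32
eef_pos: [0.4967, 0.0477, 0.0163]
eef_rot: [0.0, -0.001, 1.0, -0.0]
wrist_force: [-0.5, -0.2, -0.1]
opening: 0.47
wrist bowl 0.93 [536  46  -2] [313 319]
side bowl 0.69 [533  45   0] [337 171]
side honey 0.87 [546 159   1] [314 192]
```

```bash
python3 -m pendant '[[[2,0,0,0,40],[2,0,0,0,40],[2,0,0,0,40],[1,0,0,0,40]]]';python3 -m pendant '[[[1,0,0,0,40],[1,0,0,0,40]]]';python3 -m pendant '[[[1,0,0,0,40],[1,0,0,0,40]]]'
```

```text
time_s: 25.08
eef_pos: [0.5034, 0.0477, 0.0163]
eef_rot: [-0.0, -0.001, 1.0, 0.0]
wrist_force: [-1.0, 0.6, 0.8]
opening: 0.469
time_s: 25.32
eef_pos: [0.5053, 0.0477, 0.0163]
eef_rot: [-0.0, -0.001, 1.0, 0.0]
wrist_force: [-1.5, 0.1, 1.4]
opening: 0.466
time_s: 25.58
eef_pos: [0.5064, 0.0478, 0.016]
eef_rot: [-0.001, -0.001, 1.0, 0.0]
wrist_force: [-5.1, -0.4, 2.2]
opening: 0.469
```

Contact at about 506. One more step to seat it, then back off, lift and look.

```bash
python3 -m pendant '[[[1,0,0,0,40],[1,0,0,0,40]]]'; python3 -m pendant '[[[-4,0,0,0,40],[-10,0,0,0,40],[-25,0,0,0,40],[-30,0,20,0,40],[-30,25,50,0,40],[-20,25,55,0,40],[0,0,60,0,40],[0,0,0,0,40]]]'
python3 - <<'E'
from h import *
look("wrist",["honey","bowl"],"w8"); look("scene",["honey","bowl","candle","tumbler","cup"]); look("side",["bowl","honey"],"d8")
E
```

```text
time_s: 25.82
eef_pos: [0.5068, 0.0478, 0.0157]
eef_rot: [-0.003, -0.001, 1.0, 0.0]
wrist_force: [-10.5, -1.7, 6.3]
opening: 0.474
time_s: 26.82
eef_pos: [0.3945, 0.0971, 0.2048]
eef_rot: [0.006, -0.001, 1.0, -0.0]
wrist_force: [0.1, 0.6, -0.7]
opening: 0.47
wrist honey 0.9 [543 155  -2] [368 293]
scene honey 0.74 [545 151  -4] [327 206]
scene bowl 0.68 [547  45   1] [343 193]
scene candle 0.88 [ 602 -119    1] [352 174]
scene tumbler 0.67 [596 413  -3] [260 238]
side bowl 0.72 [543  44   2] [334 169]
side bowl 0.56 [574 150  -1] [308 186]
side honey 0.61 [547 158   1] [314 192]
```

View pics/w8.png

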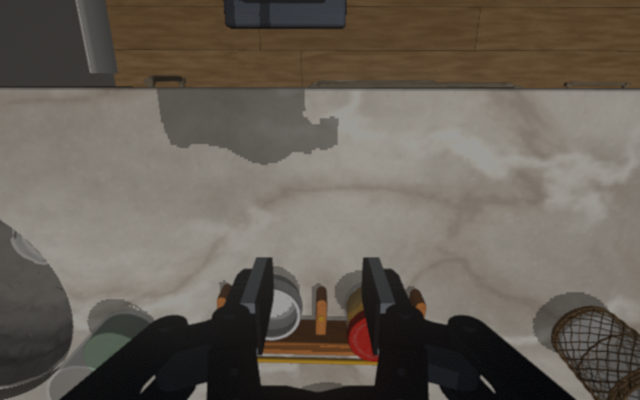

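Both are in their bays and upright, but the fingers hide part of the view. I'll take one clear look from the earlier vantage point.

```bash
python3 -m pendant '[[[0,12,10,-10,40],[0,12,12,-10,40],[0,12,12,-10,40],[0,12,12,-10,40],[0,12,12,-10,40],[0,12,12,-10,40],[0,12,12,-10,40],[0,12,12,-10,40]]]';python3 -m pendant '[[[0,4,0,-10,40],[0,0,0,0,40]]]'
python3 - <<'E'
from h import *
c=look("wrist",["honey","bowl","stand"]); im=cv2.cvtColor(c["img"],cv2.COLOR_RGB2BGR)
cv2.imwrite("pics/w9.png",cv2.resize(im[125:325,380:520],None,fx=2.9,fy=2.9,interpolation=cv2.INTER_CUBIC))
E
```

```text
time_s: 28.42
eef_pos: [0.3911, 0.1933, 0.2938]
eef_rot: [-0.0, 0.644, 0.765, -0.0]
wrist_force: [0.5, 0.4, -0.3]
opening: 0.472
time_s: 28.68
eef_pos: [0.3911, 0.1971, 0.2935]
eef_rot: [-0.0, 0.706, 0.708, -0.0]
wrist_force: [0.2, -0.7, -0.3]
opening: 0.469
wrist honey 0.74 [548 157  -2] [440 184]
wrist bowl 0.56 [543  45   0] [427 262]
wrist stand 0.59 [572 102  -3] [452 223]
```

View pics/w9.png

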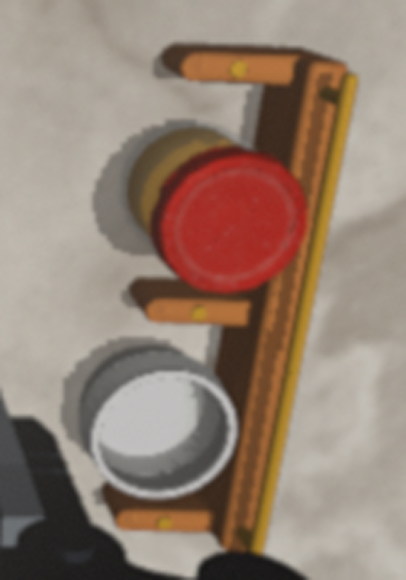

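The close view shows both upright, the honey jar against the rail and the bowl's rim at the rail face. The bystanders stand where they were, and the hand is clear. I'll hand in.

```bash
python3 -c "
from h import *
look('side',['tumbler','candle','cup']);print(order.hand_in())"
```

```text
side tumbler 0.56 [597 412  -1] [252 240]
side cup 0.77 [509 549   0] [245 290]
the job is handed in; nothing more can be done
None
```

I slid the honey jar into the left bay first, then the sugar bowl into the right bay. I pushed both with the half-open fingers as a cradle, without gripping or lifting. The job was handed in at about 29 s with the hand well clear.

- **Seating:** when each thing met the rail, the wrist force rose from about 1 N to 13 N for the jar and 10 N for the bowl. The last wrist look puts the jar at (548, 157) mm and the bowl at (543, 45) mm. Fully home would be about (548, 154) and (541.5, 48), so both agree within the measuring error, and both stand upright.
- **Bystanders:** the tumbler, candle and cup were last measured within about 4 mm of where they started, which is within the measuring error. The very last look missed the candle, but the look before it had it in place.
- **Disagreements:** in the last close-up the bowl's rim could be read as up to about 2 mm short of the rail. That is about the limit of what the picture can resolve, and the contact force says it seated. The first scene reading of the jar's y was 9 to 11 mm off the other views, so I used the others.

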